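# Clamp the acoustic recorder with the hand crank

### The arm

A 6-joint arm with a two-finger parallel gripper is mounted at the origin on the work surface. World frame = base frame: x ahead of the robot, y to its left, z up, the work surface at z = 0. Lengths are in mm, angles in rad, forces in N, time in s.
With the tool pointing down it reaches from about 300 to 775 mm from the base axis. Payload 14.6 kg.
Tool frame: the origin (TCP) lies on the centre line of the jaws, within the pads' length; the fingertips stand 19 mm ahead of it and the grasp point (between the pads) is the TCP (bot.tip_reach is the distance from the TCP to the fingertips, in mm); z points along the fingers, y is the line along which they close (so a half turn about z gives the same grasp; the last joint's range is limited). The gripper opens to 85 mm and grips with 20 to 120 N. Pads are 22 mm wide; open, the fingers measure 114 mm over their backs; the gripper's body (76 mm by 85 mm) begins 54 mm behind the grasp point. The pads swing forward as they close: fully open they stand 13 mm farther back than shut.
Start: joints at [1.163, 0.3, 1.521, -0, 1.321, -0.067], TCP at [183.83, 518.359, 250.281] pointing down, gripper open.
Joint ranges: [-3.03, 3.03], [-0.79, 2.21], [0.23, 2.52], [-1.04, 4.18], [0, 3.07], [-2.55, 2.55]. Speed limits (rad/s): [2.22, 2.22, 2.57, 3.14, 3.14, 3.14].

### API

Orientations are given as a unit quaternion [w, x, y, z].
In Python, from rig import bot gives the robot as it stands. Calls block until the motion is done:
- bot.move_to(position, orientation): joint-space move of the TCP to a pose.
- bot.servo_line(position, attitude=None, speed=150, until_force=None): straight line of the TCP; attitude=None keeps the orientation; speed is the mean speed in mm/s. With until_force (N) it stops when the force on the tool has changed by that much, and returns True; else False.
- bot.move_joints(angles): joint-space move.
- bot.move_gripper(opening, grip_force=None): finger opening in mm; grip_force is the grip in N (None keeps the last); returns when the fingers have stopped.
- bot.dwell(seconds).
- bot.ik(position, orientation): joint angles nearest the present ones, or None.
- bot.read_state(): the state.
- bot.read_camera(name): name is "scene" or "top"; returns a dict with "image" (400x640x3 uint8, blue, green, red), "depth" (400x640 float32, mm along the optical axis (not along the pixel's ray), 0 where there is no reading), "fovy" (degrees; the focal length in pixels is half the picture's height over the tangent of half this angle, whatever the lens; pixels are square), "cx", "cy" (the principal point, pixels), "k1" (the pictures are not rectified: a ray, as slopes to the right and down, at radius r is drawn at 1 + k1 r^2 times it, then the intrinsics apply), "eye" and "attitude" of the camera in the world. Camera axes: x right, y down, z forward; pixel columns grow to the right and rows downward; lengths in mm; the calibration is good to about 2 mm. A picture is of the moment at which its call begins.
A pose or a line that the arm cannot do raises bot.MotionError and nothing moves.
- bot.finish_job(): hands the job in; it is judged then, once.
The state is a dict: "clock": time; "joint_positions": joint angles; "qvel": joint speeds; "effort": joint torques, N m; "ee_pos": TCP position; "tool_rot": TCP orientation; "ft_force": force on the tool from outside, world axes, zero at the start; "moment": the same for the moment, N m; "grip_width": finger opening in mm; "grip_force": force on a finger pad.
Only numpy, scipy, OpenCV 4.12 (cv2) and the standard library are available. Lean on these libraries where they do the work, as an engineer would, in place of code of your own. Each camera call takes 0.05 s, during which the arm holds its last target. There are 200 camera calls.

### The job

Stow the orange recorder for sea: carry it by its handle to the bench clamp and stand it upright on the bed between the blue jaw and the black pad, about centred, its long sides facing them. Let go of it, then take the crank's red sleeve firmly between the fingers and, holding it all the while, crank clockwise until the recorder is clamped firmly, with about 35 N (20 to 50 is fine; over 70 cracks its case). Let go of the sleeve, and leave the other things on the bench alone.

Things in the scene. Friction and masses are not known exactly. Their poses are not given: they have to be found in the camera images.
- clamp: Equipment clamp fixed to the bench: aluminium bed 170 (x) x 360 (y) mm, top 12 mm above the bench; origin at the centre of its underside, z up, y from the crank end to the pad end. At the -y end stands a grey gearbox 90 x 90 mm, 110 mm tall, crank on top. The recorder stands on the bed between jaw and pad.
- pad_face (a point): Middle of the black pad's face on the grey stop at the clamp's +y end, at y = 135 mm of the clamp, 40 mm above the bench. The pad is 120 mm wide, its top and the stop's are 67 mm above the bench at most. It is stiffly sprung, about 30 N per mm.
- crank_axis (a point): A point on the crank's vertical axis, 160 mm above the bench (a good height for holding the sleeve); at x = 0, y = -135 mm of the clamp. The sleeve circles it at 55 mm. The crank is self-holding: turning takes 8 to 10 N at the sleeve with no load, plus about 1.5 N for every 10 N of clamping load (5.5 N more at 35 N); left alone it stays put.
- crank (a joint): Crank angle in rad over several turns. It grows as the crank turns clockwise seen from above, which closes the jaw 9 mm per rad, from 0 (open) to about 12; it starts at 1 to 5. The top of the steel crank arm is 128 mm above the bench. At 0 the sleeve lies from the axis along the clamp's +x.
- sleeve: Red grip sleeve, an upright cylinder 25 mm thick and 50 mm tall, spinning freely on the crank's pin. Origin at the centre of its lower end, 132 mm above the bench. Pinch it from above, any way round; as it spins, the hand need not turn. It must be pinched with well over 20 N (60 N is good) whenever the crank turns; pushing its side or the arm will not do.
- jaw: Blue sliding jaw, 120 mm wide, top 65 mm above the bench. Origin in the middle of its plate, 15 mm above the bench, at y = -74 mm of the clamp when the crank reads 0. A black rubber face stands out on its +y side, its front 19 mm from the origin, give or take 4 mm (shimmed differently each time, not measured): where it meets the recorder must be felt.
- recorder: Orange acoustic recorder, a box 120 (x) x 90 (y) x 60 (z) mm, 0.5 to 0.9 kg, with a black carrying handle on top. Origin at the centre of its underside, z up. It is to be clamped across its 90 mm width, its y along the clamp's y, either way round.
- recorder_grip (a point): Centre of the recorder's carrying handle, 88 mm above its underside: a black bar along the recorder's x, 96 mm long, 16 mm wide and 16 mm tall, with 20 mm free under it (two posts 34 mm either side of the middle carry it).
- mug: Bystander, leave it alone: dark blue ceramic mug, 80 mm across, 90 mm tall.
- mouse: Bystander, leave it alone: black computer mouse, 105 x 60 x 32 mm.
- screwdriver: Bystander, leave it alone: screwdriver lying on the table.
- hydrophone: Bystander, leave it alone: hydrophone, a steel and black cylinder 140 mm long, 32 mm thick, lying down; origin at its rear end.
- parts_tray: Bystander, leave it alone: grey open two-compartment tray 110 x 160 x 35 mm.
Mind the look-alikes: they are no part of the job. Several things look just like the recorder: the one meant starts nearest to the robot's base.

How it is judged (in metres and radians):
On the way, in this order (a step that is already met when the one before it is completed fails the run):
1. the recorder stands released on the clamp's bed between jaw and pad (x of recorder_grip in the frame of clamp between -0.035 and 0.035 m and y of recorder_grip in the frame of clamp between 0 and 0.1 m and z of recorder_grip in the frame of clamp between 0.094 and 0.106 m and angle between recorder's own z axis and vertical below 0.1 rad and angle between the y axis of recorder and the y axis of clamp, either way round below 0.2 rad and linear speed of recorder below 0.03 m/s and contact force between the fingers and recorder below 0.1 N), for 0.2 s.
2. the recorder is clamped with at least 18 N while the sleeve is held (contact force between recorder and jaw above 18 N and contact force between the fingers and sleeve above 20 N), for 0.1 s.
At the end, for the whole second after the job is handed in: The recorder stands upright (within 0.1 rad) on the clamp's bed, within 35 mm of its middle along the jaws and square to them within 0.08 rad, pressed by the jaw with 18 to 55 N, at rest; sleeve and recorder are released (x of recorder_grip in the frame of clamp between -0.035 and 0.035 m and y of recorder_grip in the frame of clamp between 0 and 0.1 m and z of recorder_grip in the frame of clamp between 0.094 and 0.106 m and angle between recorder's own z axis and vertical below 0.1 rad and angle between the y axis of recorder and the y axis of clamp, either way round below 0.08 rad and contact force between recorder and jaw between 18 and 55 N and linear speed of recorder below 0.02 m/s and contact force between the fingers and sleeve below 0.1 N and contact force between the fingers and recorder below 0.1 N); the robot touches nothing.
It fails at once if the jaw presses on the recorder with more than 70 N (contact force between recorder and jaw above 70 N).
It fails at once if the crank turns while its sleeve is not held between the fingers (contact force between the fingers and sleeve below 20 N and (velocity of joint crank above 0.5 rad/s or velocity of joint crank below -0.5 rad/s)).
It fails at once if a bystander is moved more than 30 mm (distance of any of mug, mouse, screwdriver, hydrophone, parts_tray from where it was at the start of the episode above 0.03 m).
It also fails if it takes over 72 s, if anything falls off the work surface, if the arm or the gripper's body presses on something with over 40 N, if the wrist force passes 120 N, or if a joint passes its speed limit or range.

## Working session

There is one attempt and no reset: what is moved stays moved. The work goes in short steps, each a Python script; the robot and the scene stay as the last script left them, time stands still between calls to the robot, and variables do not carry over. Pictures are saved under pics/ and viewed, at most 10 in all, crops included, and the job is handed in when it is done.

```bash
mkdir -p pics
cat > h.py <<'E'
import numpy as np, cv2
from scipy.spatial.transform import Rotation as R
from rig import bot
def rot(q): return R.from_quat([q[1],q[2],q[3],q[0]]).as_matrix()
def rays(c,uv):
    f=200/np.tan(np.radians(c["fovy"])/2)
    K=np.array([[f,0,c["cx"]],[0,f,c["cy"]],[0,0,1]])
    p=cv2.undistortPoints(np.float64(uv).reshape(-1,1,2),K,np.array([c["k1"],0,0,0.]))[:,0]
    return np.c_[p,np.ones(len(p))]@rot(c["attitude"]).T   # scaled so depth multiplies
def plane(c,uv,z):
    d=rays(c,uv); e=np.array(c["eye"]); return e+d*((z-e[2])/d[:,2])[:,None]
def cloud(c):
    h,w=c["depth"].shape; u,v=np.meshgrid(np.arange(w),np.arange(h))
    return (np.array(c["eye"])+rays(c,np.c_[u.ravel(),v.ravel()])*c["depth"].reshape(-1,1)).reshape(h,w,3)
def down(a): # tool z down, tool y (closing line) along angle a in world
    y=np.array([np.cos(a),np.sin(a),0]);z=np.array([0,0,-1.]);x=np.cross(y,z)
    q=R.from_matrix(np.c_[x,y,z]).as_quat(); return [q[3],q[0],q[1],q[2]]
E
python3 - <<'E'
from h import *
for n in("top","scene"):
    c=bot.read_camera(n); cv2.imwrite(f"pics/{n}0.png",c["image"]); np.save(n+"0.npy",c,allow_pickle=True)
    print(n,c["eye"],c["attitude"],c["fovy"],c["k1"],(c["depth"]>0).mean())
print(bot.read_state())
E
```

```text
top [ 381.64583184  -52.24154134 1432.32982613] [-0.04614164  0.7100492  -0.70062354  0.05317645] 45.71580095285282 0.024301375053476352 0.9958046875
scene [1129.56233863 -328.14623465 1172.13009521] [-0.23208414  0.81149104  0.51704863 -0.1424077 ] 51.96671106076236 -0.08799802572827212 0.99607421875
{'clock': 0.1, 'joint_positions': array([ 1.16340082e+00,  3.00384366e-01,  1.52152673e+00,  4.86263262e-06,
        1.32069165e+00, -6.65741563e-02]), 'qvel': array([ 0.00088132, -0.00053738, -0.00125017,  0.0010803 , -0.0001353 ,
       -0.00167399]), 'effort': array([ 2.08694819e-04, -5.44375634e+01, -3.62372696e+01, -7.91135426e-05,
        2.94190264e-03,  2.66164801e-05]), 'ee_pos': array([183.75608195, 518.19224642, 249.7918728 ]), 'tool_rot': array([-1.20861138e-04,  1.69587663e-01,  9.85514977e-01, -4.90379359e-04]), 'ft_force': array([-0.22492557,  0.55437473, -0.30074225]), 'moment': array([ 0.00926611, -0.04007933, -0.0084502 ]), 'grip_force': 0.0, 'grip_width': 85.06097240004267}
```

View pics/top0.png

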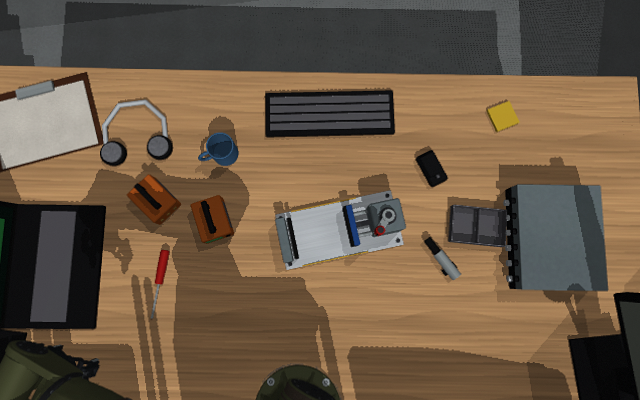

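View pics/scene0.png

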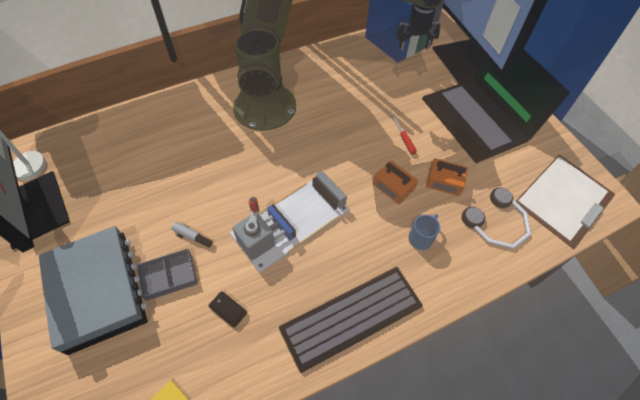

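The top view shows the two orange candidates at about (153,200) and (212,219). The clamp is at about (340,230), its jaw at (351,225) and its red sleeve at (380,230). The scene view shows the same boxes at (447,177) and (395,182), with the sleeve at (254,205). I'll measure these and confirm with a crop.

```bash
cat > m.py <<'E'
from h import *
def comps(m,amin):
    n,l,s,ce=cv2.connectedComponentsWithStats(m.astype(np.uint8),connectivity=8)
    return [(l==i) for i in range(1,n) if s[i,4]>=amin]
def rect(P): # min area rect of world points xy
    (x,y),(w,h),a=cv2.minAreaRect(np.float32(P[:,:2])); 
    if w<h: w,h,a=h,w,a+90
    return np.round([x,y,w,h],1),round((a+90)%180-90,1)
E
python3 - <<'E'
from m import *
for n in("top","scene"):
    c=np.load(n+"0.npy",allow_pickle=True).item(); W=cloud(c); hsv=cv2.cvtColor(c["image"],cv2.COLOR_BGR2HSV)
    H,S,V=cv2.split(hsv); z=W[...,2]
    print(n,"table z",np.median(z[220:300,180:220]) if n=="top" else "")
    # recorder: everything orange-ish raised near boxes
    for k in comps((H>4)&(H<14)&(S>150)&(z>30)&(z<75)&(W[...,0]>200),100):
        k=cv2.morphologyEx(k.astype(np.uint8),cv2.MORPH_CLOSE,np.ones((13,13)))>0
        top=k&(z>50)&(z<68); u=np.argwhere(k).mean(0)[::-1]
        b=k&(z>80)&(z<110)
        print("orange px",u.round(),k.sum(),"top",rect(W[top]),np.median(z[top]),"bar",b.sum(),rect(W[b]) if b.sum()>5 else "",np.median(z[b]) if b.sum() else "", "dist",np.linalg.norm(W[top][:,:2].mean(0)))
    near=(abs(W[...,0]-400)<250)&(abs(W[...,1]+80)<250)
    for nm,mk in (("red",((H<6)|(H>174))&(S>120)&(z>100)&(z<200)&near),("blue",(H>100)&(H<125)&(S>130)&(z>40)&(z<75)&near)):
        for k in comps(mk,12): print(nm,np.argwhere(k).mean(0)[::-1].round(1),k.sum(),W[k].mean(0).round(1),rect(W[k]),np.percentile(z[k],[5,50,95]).round(1))
    for nm,lo,hi in(("bed",8,17),("stoptop",60,72),("gearbox",104,116)):
        mk=(z>lo)&(z<hi)&near&(abs(W[...,1]+70)<220)&(abs(W[...,0]-380)<150)
        if nm=="bed": mk&=(S<60)
        for k in comps(mk,60): print(nm,np.argwhere(k).mean(0)[::-1].round(1),k.sum(),rect(W[k]),np.median(z[k]).round(1))
c=np.load("top0.npy",allow_pickle=True).item()["image"]
cv2.imwrite("pics/crop1.png",np.hstack([cv2.resize(c[165:255,115:245],None,fx=3,fy=3,interpolation=2),cv2.resize(c[180:270,270:410],None,fx=2.85,fy=3,interpolation=2)]))
E
```

```text
top table z 0.7764804783762429
orange px [152. 199.] 1325 top (array([597. , 436.2, 123.8,  89.9]), 46.2) 59.43980381937513 bar 192 (array([594.9, 432.7,  90.3,  17.2]), 47.1) 94.49178074312772 dist 734.9410020562651
orange px [211. 218.] 1313 top (array([540.3, 261.6, 120.5,  90.3]), 19.2) 59.678251360854915 bar 206 (array([539.8, 261.7,  96.4,  17.2]), 19.7) 95.51506968507852 dist 597.5883320926738
red [378.5 230.6] 60 [ 499.3 -212.7  176.2] (array([ 500.1, -214.9,   23.3,   22.2]), -89.4) [151.8 180.6 186.6]
blue [352.5 224.9] 243 [ 525.2 -151.5   65.1] (array([ 525.7, -152.5,  118.1,   19. ]), 13.1) [60.3 65.4 69.9]
bed [331.8 243.1] 2268 (array([ 495.2, -113.8,  348.1,  126. ]), -77.2) 12.4
bed [362.8 228.9] 63 (array([ 519.4, -186.5,   35.3,   18.5]), -76.6) 13.0
stoptop [283.8 242.2] 367 (array([474.1,  46.7, 116.4,  28.2]), 12.9) 66.5
stoptop [292.3 240.2] 142 (array([478.5,  22. , 104.1,  12. ]), 12.9) 64.0
stoptop [353.2 234.3] 179 (array([ 498.7, -153.4,   64.1,   26. ]), 12.6) 65.0
gearbox [393.4 227. ] 136 (array([ 518.2, -261.8,   56.1,   25. ]), -77.0) 109.7
scene table z 
orange px [447. 176.] 632 top (array([600.1, 433.5, 118.1,  86.4]), 45.1) 59.23670899914396 bar 25 (array([600. , 433. ,  94. ,  13.6]), 39.0) 88.13416585298137 dist 740.621133899097
orange px [396. 179.] 822 top (array([543.3, 261.9, 118. ,  92.3]), 20.1) 59.16461907032124 bar 155 (array([543.1, 263.5,  93.3,  21.3]), 17.8) 93.75055090404885 dist 606.0717657628319
red [253.2 205. ] 60 [ 510.8 -218.7  168.5] (array([ 507.6, -216.4,   22.1,   17.5]), -89.2) [141.9 173.7 183.2]
bed [302.  203.8] 1085 (array([476.1, -55.8, 154.4, 125.2]), -82.2) 11.1
stoptop [327.5 185.3] 342 (array([476. ,  36.5, 116.7,  44.7]), 13.1) 64.9
stoptop [274.9 212.7] 117 (array([ 498.9, -154.8,   63.3,   25.6]), 14.9) 63.5
gearbox [241.5 223.3] 85 (array([ 518.1, -263.5,   55.8,   20.7]), -77.5) 108.5
```

View pics/crop1.png

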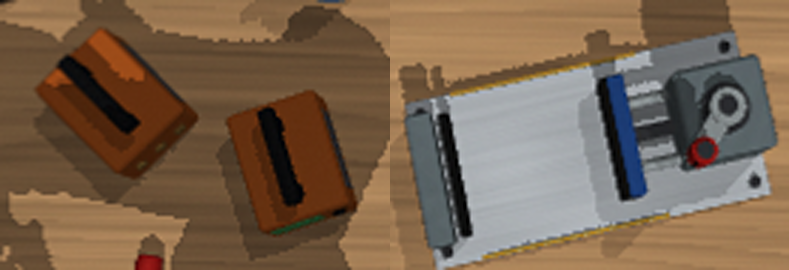

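Of the two candidates, px (152,199) is 735 mm from the base and px (211,218) is 598 mm. Both match the recorder in size (120x90, top at 60 mm, bar at about 95 mm). The right-hand box in the crop, (211,218), is nearest, so that's the recorder. Next is the clamp pose.

Run:
```python
from m import *
a=np.radians(12.9); ex=np.array([np.cos(a),np.sin(a)]); ey=np.array([-ex[1],ex[0]]); o=np.array([500,-110.])
for n in("top","scene"):
    c=np.load(n+"0.npy",allow_pickle=True).item(); W=cloud(c); z=W[...,2]; hsv=cv2.cvtColor(c["image"],cv2.COLOR_BGR2HSV); H,S,V=cv2.split(hsv)
    L=(W[...,:2]-o)@np.c_[ex,ey]; X,Y=L[...,0],L[...,1]
    bed=(z>7)&(z<17)&(abs(X)<110)&(abs(Y)<200); k=max(comps(bed,50),key=np.sum)
    # side edges as function of Y
    ys=np.arange(-170,171,20); lo=[];hi=[]
    for y in ys:
        q=X[k&(abs(Y-y)<10)]; lo.append(np.percentile(q,1) if len(q)>15 else np.nan);hi.append(np.percentile(q,99) if len(q)>15 else np.nan)
    print(n,"lo",np.round(lo),"\n hi",np.round(hi)); print(" Y ends",np.percentile(Y[k],[.3,99.7]))
    for nm,mk in(("stop/pad",(z>55)&(z<72)&(Y>80)&(Y<200)&(abs(X)<90)),("padblack",(z>55)&(z<72)&(Y>80)&(Y<200)&(abs(X)<90)&(V<40)),("jaw",(z>55)&(z<72)&(Y>-90)&(Y<60)&(abs(X)<90)),("jawblue",(H>100)&(H<125)&(S>130)&(z>55)&(z<72)&(Y>-90)&(Y<60)&(abs(X)<90)),("gear",(z>104)&(z<116)&(Y<-50)&(abs(X)<90)),("hub",(z>119)&(z<148)&(Y<-50)&(abs(X)<90))):
        if mk.sum()>10: print(nm,mk.sum(),"X",np.percentile(X[mk],[2,98]).round(1),"Y",np.percentile(Y[mk],[2,98]).round(1),rect(W[mk]))
    k=((H<6)|(H>174))&(S>120)&(z>100)&(z<200)&(abs(X)<100)&(abs(Y)<200)
    t=k&(z>176); print("sleeve",X[k].mean(),Y[k].mean(),"top",t.sum(),X[t].mean(),Y[t].mean(), np.percentile(X[t],[5,95]),np.percentile(Y[t],[5,95]))
```

```text
top lo [-68. -67. -67. -68. -68. -68. -68. -67. -67. -66. -66. -66. -66. -66.
 -66. -67. -68. -68.] 
 hi [101. 100.  99. 100. 100.  98.  99.  99.  99.  99.  99.  99.  99.  99.
  98.  99. 101. 100.]
 Y ends [-184.37315823  167.99663789]
stop/pad 597 X [-45.   77.2] Y [128.1 171.6] (array([482.5,  39.9, 129.8,  45.1]), 12.8)
padblack 139 X [-40.4  72.4] Y [127.6 137. ] (array([485.8,  22.5, 118.6,   9.7]), 12.9)
jaw 380 X [-41.1  72.9] Y [-54.9 -29.1] (array([ 528.3, -161.4,  119.2,   55.1]), 12.9)
jawblue 238 X [-41.   72.3] Y [-54.3 -38. ] (array([ 525.7, -151.8,  117.9,   17.6]), 13.1)
gear 661 X [-27.   59.4] Y [-184.7  -98.9] (array([ 547.5, -244.9,   90.2,   89.7]), -77.0)
hub 207 X [-24.9  32. ] Y [-158.5  -93.1] (array([ 532.7, -229.1,   87.1,   37.3]), -45.8)
sleeve -23.654330520284653 -99.92622434954288 top 44 -23.143205239283354 -102.0541601569227 [-33.22042896 -12.62336322] [-113.1765313   -92.31971882]
scene lo [ 58.  60.  60.  60.  42.  42.  43.  72. -66. -66. -66. -65. -66. -67.
 -64. -67.  -6.  80.] 
 hi [101. 101. 102. 102. 103. 102. 102. 103. 102. 102. 102. 102. 102. 101.
 101. 101. 103. 101.]
 Y ends [-186.50852945  166.57925694]
stop/pad 469 X [-43.2  80.9] Y [126.3 169.3] (array([483.7,  38. , 133. ,  45.4]), 12.4)
jaw 298 X [-39.   77.2] Y [-55.9 -30. ] (array([ 526.3, -148.1,  121.7,   27.4]), 13.1)
gear 598 X [-23.2  61.1] Y [-187.  -100.7] (array([ 549.9, -245.9,   90.6,   89.6]), 13.0)
hub 229 X [-19.9  34.4] Y [-159.1  -99.5] (array([ 532.3, -237.4,   74.5,   35.2]), -25.7)
sleeve -13.756408413502886 -108.33278159883463 top 28 -16.04613780254372 -107.17419449068424 [-23.45671547 -10.21067746] [-115.24584925  -95.0049112 ]
```

Clamp fit: x axis at 12.9°, gearbox centre and bed edges agree within 2 mm, and the crank reads about 3.9 (sleeve radius 57, expected 55). Now I'll grasp the recorder.

```bash
cat >> h.py <<'E'
A=np.radians(12.9); EX=np.array([np.cos(A),np.sin(A)]); EY=np.array([-EX[1],EX[0]])
O=np.array([500,-110.])+17*EX-7.5*EY
def cl(x,y,z): return [*(O+x*EX+y*EY),z]
def toc(p): d=np.array(p[:2])-O; return np.array([d@EX,d@EY])
def pick(p,a): # of the two equivalent yaws, the one with smallest |joint6|
    c=[(abs(j[5]),tuple(q)) for q in (down(a),down(a+np.pi)) if (j:=bot.ik(p,q)) is not None]
    print([round(x[0],2) for x in c]); return list(min(c)[1])
E
python3 - <<'E'
from h import *
print("clamp",O,cl(0,80,100),cl(0,-135,160))
g=[541.5,262.5]; q=pick([*g,88],np.radians(109.5))
bot.move_gripper(85,60)
bot.move_to([*g,190],q)
print(bot.servo_line([*g,89],speed=120,until_force=12))
bot.move_gripper(0,60)
s=bot.read_state(); print(s["ee_pos"],s["grip_width"],s["grip_force"],s["ft_force"])
bot.servo_line([*g,200],speed=120)
bot.dwell(.3); s=bot.read_state(); print(s["clock"],s["ee_pos"],s["grip_width"],s["grip_force"],s["ft_force"],s["joint_positions"])
E
```

```text
clamp [ 518.24531617 -113.51545698] [np.float64(500.3853068904568), np.float64(-35.53456144895024), 100] [np.float64(548.3840818328114), np.float64(-245.10821820006294), 160]
[np.float64(1.52), np.float64(1.62)]
False
[541.48680787 262.6957471   89.0593667 ] 14.814601855966668 60.22030055522919 [4.18616551e-04 2.16834897e+00 9.48552394e-01]
4.95 [541.42936593 262.44442322 199.63605776] 14.685555738356449 59.12153720855713 [-0.66051051 -0.02980676 -6.96999347] [ 3.90486799e-01  4.57540006e-01  1.42535397e+00 -1.39539511e-06
  1.25932498e+00 -1.52059836e+00]
```

Run:
```python
from m import *
q0=rot(bot.read_state()["tool_rot"])
q=min((down(A+np.pi/2),down(A-np.pi/2)),key=lambda q:-np.trace(rot(q).T@q0))
bot.move_to(cl(0,80,200),q)
bot.servo_line(cl(0,80,112),speed=120)
print("touch",bot.servo_line(cl(0,80,97),speed=15,until_force=4))
s=bot.read_state(); print(s["clock"],s["ee_pos"],s["ft_force"])
bot.move_gripper(70); 
bot.servo_line(cl(0,80,200),speed=150)
bot.move_to(cl(-20,-50,300),q)
for n in("top","scene"):
    c=bot.read_camera(n); cv2.imwrite(f"pics/{n}1.png",c["image"]); W=cloud(c); z=W[...,2]; H,S,V=cv2.split(cv2.cvtColor(c["image"],cv2.COLOR_BGR2HSV))
    d=W[...,:2]-O; X,Y=d@EX,d@EY; b=(abs(X)<90)&(Y<150)
    for nm,m in(("top",b&(z>66)&(z<78)&(Y>10)&(H>4)&(H<14)&(S>130)),("bar",b&(z>94)&(z<116)&(Y>20)&(V<70))):
        r,a=rect(W[m]); print(n,nm,m.sum(),r,a,"clamp",toc(r),np.median(z[m]))
    k=((H<6)|(H>174))&(S>120)&(z>130)&(z<200)&(abs(X)<100)&(Y<-40); print("sleeve",k.sum(),X[k].mean(),Y[k].mean())
print(bot.read_state()["clock"])
```

```text
touch True
7.7 [500.25942855 -35.22971907 100.92768402] [-0.7836269   3.43407702  5.23026816]
top top 989 [499.  -36.2 118.6  88.3] 12.6 clamp [-1.49890263 79.66062625] 72.00421597102468
top bar 179 [498.9 -36.1  94.6  14.8] 12.8 clamp [-1.57405374 79.78042738] 107.46843638781934
sleeve 25 -47.53027571637143 -91.32647594683601
scene top 704 [500.9 -36.7 120.5  89.7] 12.5 clamp [ 0.24151858 78.74907043] 71.03885461968184
scene bar 3 [482.4 -48.8   6.1   3.1] -24.1 clamp [-20.49288992  71.08458713] 103.3426472742176
sleeve 62 -30.846905454799018 -100.51361663623113
9.8833
```

View pics/scene1.png

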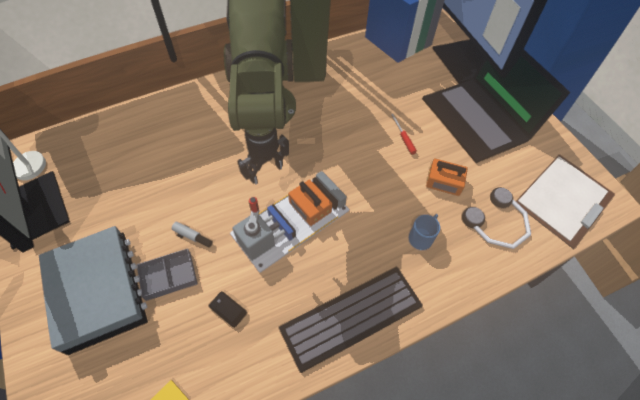

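The recorder stands square in the clamp at x ≈ -1, y ≈ 79, within 0.5° (scene px (310,198)). Now the sleeve: I'll pinch it radially, then crank a first third of a turn while watching the forces.

```bash
cat > crank.py <<'E'
from h import *
def pos(t,r=55,z=160,d=(0,0)): return cl(r*np.cos(t)+d[0],-135-r*np.sin(t)+d[1],z)
def vecs(t): # radial, tangential (clockwise) world
    return EX*np.cos(t)-EY*np.sin(t), -EX*np.sin(t)-EY*np.cos(t)
def step(t,**k):
    bot.servo_line(pos(t,**k.get("p",{})),speed=k.get("speed",50))
def read(t,show=True):
    s=bot.read_state(); r,g=vecs(t); f=s["ft_force"]; d=toc(s["ee_pos"])-[0,-135]
    out=(round(t,3),round(s["clock"],2),"Frad %.1f Ftan %.1f Fz %.1f"%(f[:2]@r,f[:2]@g,f[2]),"r %.1f th %.3f"%(np.hypot(*d),np.arctan2(-d[1],d[0])%(2*np.pi)),"grip %.1f w %.1f"%(s["grip_force"],s["grip_width"]))
    if show: print(*out)
    return f[:2]@g,f[:2]@r
E
python3 - <<'E'
from crank import *
t=3.93; q=pick(pos(t),A-t)
bot.move_gripper(52,60)
bot.move_to(pos(t,z=235),q); print(bot.servo_line(pos(t),speed=100,until_force=15))
read(t)
bot.move_gripper(0,60); read(t); bot.dwell(.2); read(t)
print(bot.read_state()["joint_positions"])
for i in range(6):
    t+=.2; step(t); read(t)
    if bot.read_state()["grip_width"]<18 or np.linalg.norm(bot.read_state()["ft_force"])>60: print("stop"); break
E
```

```text
[np.float64(0.09)]
False
3.93 13.06 Frad -0.3 Ftan -0.2 Fz 0.3 r 54.7 th 3.931 grip 0.0 w 52.1
3.93 13.42 Frad 4.7 Ftan -0.6 Fz 5.5 r 55.0 th 3.931 grip 58.5 w 24.0
3.93 13.62 Frad 4.0 Ftan -0.5 Fz 5.6 r 55.0 th 3.931 grip 58.5 w 23.4
[-4.72981305e-01  3.81532697e-01  1.63121716e+00  2.88298169e-05
  1.12847034e+00  9.01911906e-02]
4.13 13.98 Frad 4.3 Ftan -2.4 Fz 6.4 r 55.1 th 4.128 grip 58.5 w 23.6
4.33 14.35 Frad 4.2 Ftan -2.7 Fz 6.3 r 55.1 th 4.330 grip 58.7 w 23.7
4.53 14.72 Frad 4.8 Ftan -2.8 Fz 6.0 r 55.2 th 4.531 grip 58.9 w 23.7
4.73 15.08 Frad 3.0 Ftan -2.5 Fz 6.0 r 55.2 th 4.733 grip 59.0 w 23.9
4.93 15.45 Frad 3.3 Ftan -1.2 Fz 5.2 r 55.2 th 4.933 grip 59.1 w 23.7
5.13 15.82 Frad 1.8 Ftan -2.0 Fz 3.9 r 55.2 th 5.134 grip 59.1 w 23.7
```

Run:
```python
from crank import *
t=5.13
for thr in (3,4.5,6,7.5,9,10.5,12):
    h=bot.servo_line(pos(t+.15),speed=25,until_force=thr); print("thr",thr,h,end=" "); read(t+.15)
    if h: bot.servo_line(pos(t+.15),speed=40)
    t+=.15
for i in range(5):
    t+=.03; bot.servo_line(pos(t),speed=20); read(t)
print(t)
```

```text
thr 3 True 5.28 16.02 Frad 0.9 Ftan -0.6 Fz 4.1 r 55.2 th 5.152 grip 59.0 w 23.3
thr 4.5 True 5.43 16.57 Frad 0.7 Ftan -0.8 Fz 5.1 r 55.2 th 5.301 grip 59.2 w 24.0
thr 6 True 5.58 17.12 Frad 0.4 Ftan -0.8 Fz 4.7 r 55.3 th 5.452 grip 59.3 w 23.7
thr 7.5 True 5.73 17.7 Frad 0.1 Ftan 0.5 Fz 3.4 r 55.3 th 5.619 grip 59.4 w 23.7
thr 9 False 5.88 18.5 Frad -0.4 Ftan -5.8 Fz 8.0 r 55.3 th 5.876 grip 59.7 w 23.8
thr 10.5 False 6.03 18.98 Frad -0.4 Ftan -5.9 Fz 7.6 r 55.3 th 6.025 grip 59.7 w 23.6
thr 12 False 6.18 19.47 Frad -0.8 Ftan -6.3 Fz 6.8 r 55.3 th 6.173 grip 59.7 w 23.6
6.21 19.72 Frad -1.2 Ftan -6.9 Fz 8.0 r 55.3 th 6.199 grip 59.7 w 23.8
6.24 19.97 Frad -1.7 Ftan -8.3 Fz 7.8 r 55.3 th 6.228 grip 59.7 w 23.1
6.27 20.22 Frad -1.7 Ftan -7.3 Fz 6.5 r 55.3 th 6.257 grip 59.7 w 23.8
6.3 20.47 Frad -2.5 Ftan -8.6 Fz 7.8 r 55.3 th 0.004 grip 59.7 w 24.2
6.33 20.72 Frad -3.2 Ftan -8.2 Fz 6.8 r 55.3 th 0.034 grip 59.7 w 23.7
6.330000000000004
```

Short slow lines leave the full turning friction readable (about 8 N). I'll cruise to about 10.2 rad and then feel for contact.

Run:
```python
from crank import *
t=6.33
while t<10.15:
    t+=.19; step(t)
    if abs(read(t,False)[0])>25: print("stop!"); break
read(t)
H=[]
for i in range(60):
    t+=.03; bot.servo_line(pos(t),speed=20); a=-read(t,False)[0]; bot.dwell(.02); b=-read(t,False)[0]
    H.append((a+b)/2); print(round(t,2),round(H[-1],1),end=" | ")
    if i>=9 and min(H[-2:])>np.median(H[3:9])+1.8: print("rise"); break
read(t)
```

```text
10.32 28.24 Frad 4.3 Ftan -3.9 Fz 11.3 r 54.9 th 4.028 grip 60.4 w 23.8
10.35 7.2 | 10.38 8.4 | 10.41 9.0 | 10.44 8.4 | 10.47 8.8 | 10.5 8.6 | 10.53 8.4 | 10.56 8.1 | 10.59 8.7 | 10.62 8.8 | 10.65 8.1 | 10.68 8.3 | 10.71 8.2 | 10.74 8.2 | 10.77 8.0 | 10.8 8.3 | 10.83 8.8 | 10.86 8.4 | 10.89 7.8 | 10.92 9.3 | 10.95 8.4 | 10.98 8.7 | 11.01 8.6 | 11.04 8.2 | 11.07 8.7 | 11.1 8.7 | 11.13 9.0 | 11.16 8.3 | 11.19 7.8 | 11.22 8.6 | 11.25 8.2 | 11.28 8.4 | 11.31 8.2 | 11.34 8.1 | 11.37 8.7 | 11.4 9.7 | 11.43 11.2 | 11.46 12.1 | rise
11.46 38.38 Frad 4.3 Ftan -12.8 Fz 14.8 r 55.2 th 5.162 grip 60.9 w 23.5
```

Run:
```python
from crank import *
t=11.46
def avg():
    v=[]
    for _ in range(6): v.append(-read(t,False)[0]); bot.dwell(.02)
    return np.mean(v)
print(t,avg())
for i in range(2):
    t+=.012; bot.servo_line(pos(t),speed=10); f=avg(); print(round(t,3),f); 
    if f>13.4: break
read(t)
```

```text
11.46 12.414437541323318
11.472 13.48438013152905
11.472 38.83 Frad 3.9 Ftan -14.1 Fz 15.8 r 55.2 th 5.172 grip 60.9 w 23.7
```

Run:
```python
from m import *
from crank import *
t=11.472
bot.servo_line(pos(11.462),speed=10); bot.dwell(.1); read(t)
bot.move_gripper(52,20); bot.dwell(.1); read(t)
bot.servo_line(pos(t,z=250),speed=120); bot.servo_line(cl(-160,-230,300),speed=250)
for n in("top","scene"):
    c=bot.read_camera(n); cv2.imwrite(f"pics/{n}2.png",c["image"]); W=cloud(c); z=W[...,2]; H,S,V=cv2.split(cv2.cvtColor(c["image"],cv2.COLOR_BGR2HSV))
    d=W[...,:2]-O; X,Y=d@EX,d@EY
    m=(abs(X)<90)&(Y<150)&(z>66)&(z<78)&(Y>10)&(H>4)&(H<14)&(S>130)
    r,a=rect(W[m]); print(n,r,a,"clamp",toc(r),np.median(z[m]))
    k=((H<6)|(H>174))&(S>120)&(z>130)&(z<200)&(abs(X)<100)&(Y<-40)
    if k.sum(): print("sleeve",X[k].mean(),Y[k].mean(),"expected",55*np.cos(t),-135-55*np.sin(t))
s=bot.read_state(); print(s["clock"],s["ft_force"],s["grip_force"])
```

```text
11.472 39.17 Frad 4.2 Ftan -9.1 Fz 13.3 r 55.1 th 5.170 grip 60.9 w 23.5
11.472 39.66 Frad 0.2 Ftan 0.8 Fz 0.8 r 55.0 th 5.178 grip 0.0 w 51.5
top [496.2 -25.6 119.3  90.9] 13.4 clamp [-1.86178275 90.61819523] 72.13910430464989
sleeve 20.34576055852248 -82.51535681454747 expected 25.22332216997268 -86.12481182941835
scene [497.8 -25.4 121.2  90.5] 13.4 clamp [-0.25751481 90.45594728] 70.76283475406558
sleeve 33.42708282856234 -90.96567352236484 expected 25.22332216997268 -86.12481182941835
41.7667 [-1.20306707 -0.13486756  0.92549119] 0.0
```

View pics/top2.png

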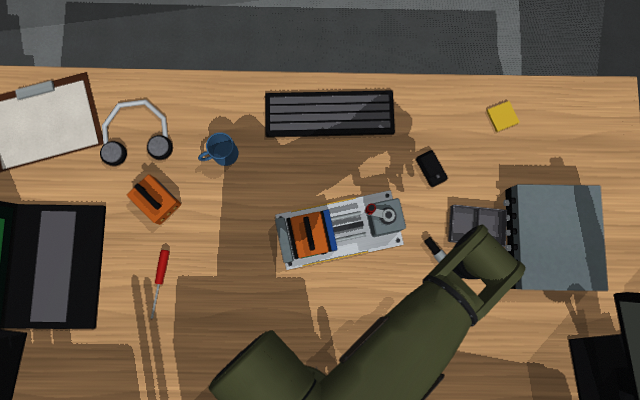

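The top view shows the recorder at (310,235), square between the pad and the blue jaw. The sleeve at (372,210) is free, the arm is clear, and the bystanders haven't moved.

```bash
python3 -c "
from rig import bot
print(bot.finish_job())"
```

```text
the job is handed in; nothing more can be done
None
```

The recorder is clamped upright and square at about 34 N, estimated from the force felt at the crank. Sleeve and recorder are released, the other things look untouched, and I handed the job in at about 42 s; no verdict came back.

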